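Tilt the counting plate out of its covered bin

TASK

Take the counting plate with the plain flat tab out of its deep narrow bin: lift it by the tab end so that it tilts and slides out from under the bin's cover. Then stand it on its long edge in the slot of the open wooden stand, fully down, and let go. Leave the plate with the round knob where it is.

Things in the scene. Friction and masses are not known exactly. Their poses are not given: they have to be found in the camera images.
- tab_plate: Plate to move: L-shaped, aluminium, 8 mm thick (y), 110 g, standing on its long edge on the floor of plate_bin. Bar 130 mm long (x -65..65), 32 mm high (z 0..32); at the +x end a plain flat tab 36 mm wide (x 29..65) rises to z 120, so 45 mm stand above the bin's rim. The bar's -x end is beneath the bin's cover. Origin: middle of the long lower edge; z up in the plate's plane.
- plate_bin: Fixed brown wooden bin with tab_plate in it: 162 (x) x 32 (y) x 81 mm high, inside 150 x 20, floor and walls 6. A fixed 6 mm cover flush with the rim closes 40 mm at the -x end (nearer the robot); mouth x -35..75, too short for the bar to rise level. The tab is at +x; play about 10 mm at each end. Thin foot board 190 x 75. Origin: centre of underside, z up. A like bin stands near.
- stand: Fixed pale wooden stand: block 184 (x) x 48 (y) x 53 mm high with one slot along x, open at the top, 160 x 24 mm, floor 8 mm above the table (45 deep). Thin foot board 210 x 100. Origin: centre of the underside, below the slot's centre; z up. The plate may stand either way round and may lean on the slot's side.
- knob_plate: The other plate, to be left alone, standing the same way in the second bin: same bar, but its tab is only 20 mm wide and has a round knob, 24 mm in diameter and 18 mm thick, at its top (138 mm above the origin). Origin and axes as for tab_plate.
There are look-alikes about, which are no part of the job. Of the things like the tab_plate, leave any that is red; of the rest the larger one is meant.

How it is judged:
By the outcome, as a careful person would: the job done as asked, in the order asked, and still so for the second after the job is handed in, with the robot touching nothing.
It also fails if it takes over 51 s, if anything falls off the work surface, if the arm or the gripper's body presses on something with over 40 N, if the wrist force passes 120 N, or if a joint passes its speed limit or range.

ROBOT

A 6-joint arm with a two-finger parallel gripper is mounted at the origin on the work surface. World frame = base frame: x ahead of the robot, y to its left, z up, the work surface at z = 0. Lengths are in m, angles in rad, forces in N, time in s.
With the tool pointing down it reaches from about 0.3 to 0.775 m from the base axis. Payload 14.6 kg.
Tool frame: the origin (TCP) lies on the centre line of the jaws, within the pads' length; the fingertips stand 8 mm ahead of it and the grasp point (between the pads) lies 11 mm behind it; z points along the fingers, y is the line along which they close (so a half turn about z gives the same grasp; the last joint's range is limited). The gripper opens to 94 mm and grips with 3 to 60 N. Pads are 16 mm wide; open, the fingers measure 119 mm over their backs; the gripper's body (75 mm by 177 mm) begins 78 mm behind the grasp point.
Start: joints at [-1.305, 0.3, 1.521, -0, 1.321, -0.067], TCP at [0.18, -0.52, 0.213] pointing down, gripper open.
Joint ranges: [-3.03, 3.03], [-0.79, 2.21], [0.23, 2.52], [-1.04, 4.18], [0, 3.07], [-2.55, 2.55]. Speed limits (rad/s): [2.22, 2.22, 2.57, 3.14, 3.14, 3.14].

INTERFACE

Orientations are given as a rotation vector (axis times angle).
In Python, from bench import ctrl, vision gives the robot as it stands.
- The arm moves only by the tool send_rows, never from a script. Its argument "targets" is a list of rows, each an object with "travel": the shift along the tool's x, y, z as a fraction of full scale, a list of three; "delta_rot": the turn, a rotation vector about the tool's x, y, z as a fraction of full scale, a list of three; "gripper": the opening, from 0 (shut) to 1 (fully open). A call has 1 to 12 rows; each row is the pose to reach, as a shift and turn from the pose commanded when the call began, along the tool's axes at that moment; what a row does not reach only later rows make up. Full scale, the value 1, is 0.1 m for a shift and 45 degrees for a turn. A row lasts 1/10 s, in which the tool goes at most 50 mm and 8.59 degrees, less where a joint would pass 70% of its speed; a pose out of reach is approached as far as the arm can. A call with a number of a shift or a turn outside -1 to 1 is refused whole. A call with a gripper value outside its range is refused whole. The fingers move at their own pace and stop on an object; the grip force is fixed at half the most. Time passes only in rows, so rows that repeat a pose let the fingers close. It gives the time, the measured TCP pose, the force, the opening and the grip force at its end, in the units of the state.
- ctrl.read_state(): the state, without advancing time (a new reading comes with each control period).
- vision.read_camera(name): name is "side" or "top" or "wrist"; returns the picture (420x560x3 uint8, blue, green, red); there is no depth.
- vision.camera_model(name): a dict with "vertical_fov" (degrees; the focal length in pixels is half the picture's height over the tangent of half this angle, whatever the lens; pixels are square), "cx", "cy" (the principal point, pixels), "cam_to_world" (4x4, takes a point from camera to world coordinates); the wrist camera has in their place "T_tool_cam" (4x4, takes a point from camera to tool coordinates, whose origin is the TCP and whose axes are the flange's). Camera axes: x right, y down, z forward; pixel columns grow to the right and rows downward; lengths in m; the calibration is good to about 2 mm. A picture is of the moment at which its call begins: read the wrist's pose just before it. camera_model takes no time and is no camera call.
- ctrl.close_job(): hands the job in; it is judged then, once.
Trained networks look in the newest picture that a camera, given by its name, has taken for a name from the list of things; names that differ only in an ending like _2 or _b are one class to them, and where a whole thing is asked for, a point or a joint stands for the part that bears it (a point fixed in the world has none). Each returns a list of dicts, best first, with "confidence" (0 to 1); they miss things now and then, are a little off and sometimes report something else, mostly with a low value. They report only what shows in the picture. A call takes as long as a camera call. They do not tell look-alikes from the thing itself.
- vision.outline_of(label, camera): "mask" (420x560 bool, what is visible of it) and "box" ([left, top, right, bottom] in pixels, round what is visible of it).
- vision.tip_of(label, camera): "pixel" ([row, column] in pixels: a listed point, or the origin of a listed thing).
The state is a dict: "time": time; "qpos": joint angles; "qd": joint speeds; "joint_torque": joint torques, N m; "tcp_pos": TCP position; "ee_rot": TCP orientation; "contact_force": force on the tool from outside, world axes, zero at the start; "torque": the same for the moment, N m; "grip_width": finger opening in m; "gripper_force": force on a finger pad.
Only numpy, scipy, OpenCV 4.12 (cv2) and the standard library are available. Lean on these libraries where they do the work, as an engineer would, in place of code of your own. Each camera call takes 0.05 s, during which the arm holds its last target. There are 200 camera calls.

## Working session

There is one attempt and no reset: what is moved stays moved. The work goes in short steps, Python scripts to look and compute and a tool call to move; the robot and the scene stay as the last step left them, time stands still between calls to the robot, and variables do not carry over. Pictures are saved under pics/ and viewed, at most 13 in all, crops included, and the job is handed in when it is done.

Besides the shell and the picture viewer there is one more tool, called after "Request:" as a command line: name --argument value ..., lists and objects as JSON in quotes. send_rows: Moves the arm, as the interface text tells. Shift numbers are shares of 0.1 m and turn numbers shares of 45 degrees, none past 1 either way. Its arguments: {"type":"object","properties":{"targets":{"type":"array","items":{"type":"object","properties":{"travel":{"type":"array","items":{"type":"number"}},"delta_rot":{"type":"array","items":{"type":"number"}},"gripper":{"type":"number"}}}}},"required":["targets"]}

```bash
mkdir -p pics; cat > h.py <<'E'
import numpy as np, cv2
from bench import ctrl, vision
from scipy.spatial.transform import Rotation as R
def cam(name):
    m=vision.camera_model(name); f=210/np.tan(np.radians(m["vertical_fov"])/2)
    if "cam_to_world" in m: T=np.array(m["cam_to_world"])
    else:
        s=ctrl.read_state(); W=np.eye(4); W[:3,:3]=R.from_rotvec(s["ee_rot"]).as_matrix(); W[:3,3]=s["tcp_pos"]; T=W@np.array(m["T_tool_cam"])
    return f,m["cx"],m["cy"],T
def ray(C,u,v,z):
    f,cx,cy,T=C; d=T[:3,:3]@np.array([(u-cx)/f,(v-cy)/f,1]); return T[:3,3]+d*(z-T[2,3])/d[2]
def proj(C,p):
    f,cx,cy,T=C; q=T[:3,:3].T@(np.array(p)-T[:3,3]); return np.array([cx+f*q[0]/q[2],cy+f*q[1]/q[2]])
E
python3 - <<'E'
from h import *
ims=[]
for n in ["top","side"]:
    im=vision.read_camera(n); cv2.imwrite(f"pics/{n}0.png",im); print(n,cam(n)[3].round(3).tolist(),vision.camera_model(n).keys())
    for l in ["tab_plate","plate_bin","stand","knob_plate"]:
        for o in vision.outline_of(l,n)[:4]: print(l,round(o["confidence"],2),np.round(o["box"]).tolist())
        for o in vision.tip_of(l,n)[:4]: print("  tip",round(o["confidence"],2),np.round(o["pixel"],1).tolist())
s=ctrl.read_state();print(s["time"],s["tcp_pos"],s["ee_rot"],R.from_rotvec(s["ee_rot"]).as_matrix().round(3))
E
```

```text
top [[0.025, -0.997, 0.076, 0.336], [-0.999, -0.027, -0.029, 0.073], [0.031, -0.075, -0.997, 0.98], [0.0, 0.0, 0.0, 1.0]] dict_keys(['vertical_fov', 'cx', 'cy', 'cam_to_world'])
tab_plate 0.88 [69.0, 270.0, 140.0, 313.0]
tab_plate 0.7 [167.0, 111.0, 184.0, 161.0]
tab_plate 0.56 [100.0, 131.0, 154.0, 147.0]
  tip 0.92 [288.4, 114.3]
  tip 0.83 [153.0, 182.4]
  tip 0.82 [141.8, 127.5]
plate_bin 0.82 [161.0, 108.0, 200.0, 198.0]
  tip 0.6 [153.2, 181.5]
stand 0.69 [383.0, 129.0, 438.0, 226.0]
  tip 0.82 [181.2, 412.3]
knob_plate 0.68 [256.0, 122.0, 270.0, 182.0]
  tip 0.64 [167.3, 265.1]
side [[-0.668, -0.583, 0.463, -0.102], [-0.744, 0.507, -0.435, 0.53], [0.019, -0.635, -0.772, 0.92], [0.0, 0.0, 0.0, 1.0]] dict_keys(['vertical_fov', 'cx', 'cy', 'cam_to_world'])
tab_plate 0.96 [114.0, 233.0, 150.0, 279.0]
tab_plate 0.76 [172.0, 341.0, 244.0, 371.0]
tab_plate 0.49 [159.0, 199.0, 172.0, 228.0]
  tip 0.89 [263.4, 130.9]
  tip 0.79 [366.3, 209.9]
plate_bin 0.68 [147.0, 209.0, 213.0, 275.0]
  tip 0.79 [245.7, 184.0]
stand 0.86 [298.0, 129.0, 346.0, 190.0]
  tip 0.8 [163.2, 326.1]
knob_plate 0.7 [220.0, 164.0, 232.0, 191.0]
knob_plate 0.26 [295.0, 130.0, 347.0, 190.0]
0.9 [ 0.17967659 -0.51981407  0.21346119] [3.09818846e+00 5.20374677e-01 2.30283340e-05] [[ 0.945  0.327  0.   ]
 [ 0.327 -0.945 -0.   ]
 [ 0.     0.    -1.   ]]
```

View pics/top0.png

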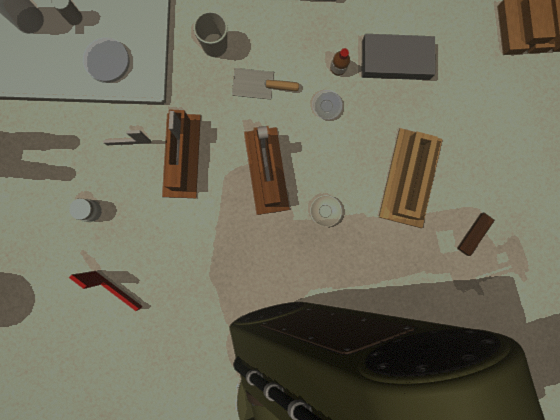

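View pics/side0.png

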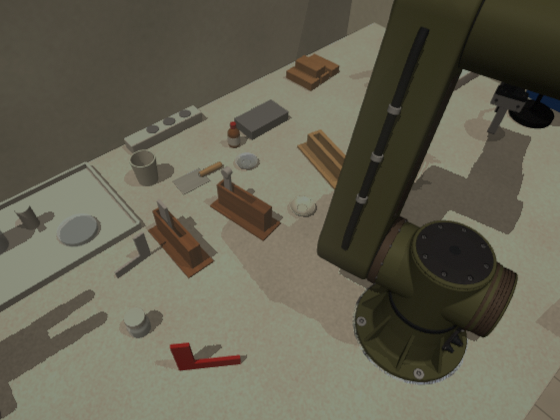

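The flat-tab plate stands in the left bin, at top-view pixels (163–201, 108–198). The knob plate is in the middle bin near (265, 165), and the open stand is near (412, 178). The red plate and the small grey one lying outside the bins are decoys. Next I'll enlarge the top view and fit coarse poses.

```bash
python3 - <<'E'
from h import *
im=cv2.imread("pics/top0.png"); c=im[95:245,150:450]; cv2.imwrite("pics/c0.png",cv2.resize(c,None,fx=2.6,fy=2.6,interpolation=cv2.INTER_CUBIC))
C=cam("top")
for n,(u,v),z in [("bin",(182,153),0.0),("stand",(412.3,181.2),0.0)]: print(n,ray(C,u,v,z).round(3))
f=C[0];print(f)
for l,i in(("plate_bin",0),("stand",0)):
    vision.read_camera("top"); o=vision.outline_of(l,"top")[0]
    r=cv2.minAreaRect(np.argwhere(o["mask"])[:,::-1].astype(np.float32)); b=cv2.boxPoints(r); print(l,b.round(0).tolist())
    w=np.array([ray(C,*p,0.005)[:2] for p in b]); print(w.round(3).tolist(), w.mean(0).round(3))
E
```

```text
bin [0.535 0.263 0.   ]
stand [ 0.487 -0.261  0.   ]
437.77278572315913
plate_bin [[162.0, 196.0], [166.0, 109.0], [200.0, 111.0], [196.0, 198.0]]
[[0.435, 0.303], [0.634, 0.301], [0.632, 0.225], [0.433, 0.228]] [0.534 0.264]
stand [[378.0, 217.0], [399.0, 127.0], [443.0, 138.0], [422.0, 228.0]]
[[0.401, -0.181], [0.61, -0.229], [0.589, -0.331], [0.38, -0.281]] [ 0.495 -0.255]
```

View pics/c0.png

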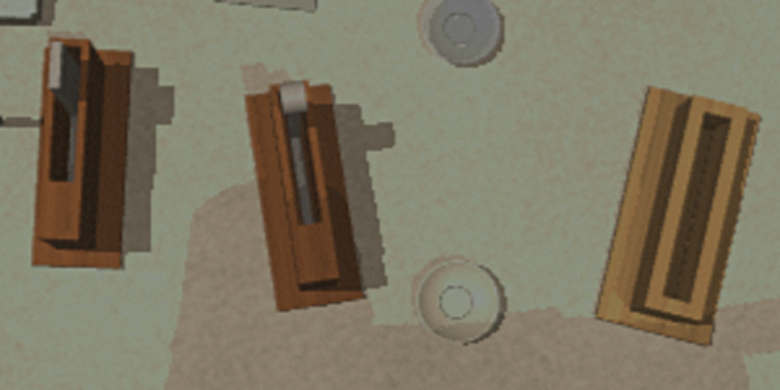

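The bin is near (0.534, 0.264) with yaw about 0. The stand is near (0.495, -0.255) with yaw about -13°. The crop shows the tab at the far (+x) end of the left bin. Now I'll plan the extraction and check how the wrist camera is mounted.

```bash
cat > plan.py <<'E'
import numpy as np, heapq
# bin frame, mm. plate outline points
V=np.array([(-65,0),(65,0),(65,120),(29,120),(29,32),(-65,32)],float)
P=np.vstack([a+(b-a)*np.linspace(0,1,int(np.linalg.norm(b-a)/2)+1)[:,None] for a,b in zip(V,np.roll(V,-1,0))])
# gripper: fingers+body (plate frame) grasp at (gx,101)
B=[(-95,95,-10,6),(-81,-75,0,81),(75,81,0,81),(-81,-35,75,81)]
def clear(px,pz,th):
    t=np.radians(th);c,s=np.cos(t),np.sin(t);X=px+P[:,0]*c-P[:,1]*s;Z=pz+P[:,0]*s+P[:,1]*c
    m=1e9
    for a,b,e,f in B:
        dx=np.maximum(np.maximum(a-X,X-b),0);dz=np.maximum(np.maximum(e-Z,Z-f),0);d=np.hypot(dx,dz).min();m=min(m,d)
    return m
def search(th_max,cl=4):
    st=(0,10,0);g={st:0};pr={};h=[(0,st)];memo={}
    while h:
        d,n=heapq.heappop(h)
        if d>g[n]:continue
        x,z,t=n
        if z>=90 and t<=th_max: 
            path=[n]
            while n in pr:n=pr[n];path.append(n)
            return path[::-1]
        for q in [(x+2,z,t),(x-2,z,t),(x,z+2,t),(x,z-2,t),(x,z,t+2.5),(x,z,t-2.5),(x+2,z+2,t),(x-2,z+2,t),(x,z+2,t+2.5),(x-2,z+2,t+2.5),(x+2,z+2,t+2.5),(x+4,z+2,t+2.5)]:
            if not(0<=q[2]<=th_max and -80<q[0]<80 and 8<=q[1]<=95):continue
            if q not in memo:memo[q]=clear(*q)
            if memo[q]<min(cl,3.9 if q[1]<12 else cl):continue
            w=1+abs(q[2]-t)*.4+6/max(memo[q],1)
            if d+w<g.get(q,1e9):g[q]=d+w;pr[q]=n;heapq.heappush(h,(d+w,q))
if __name__=="__main__":
    for cl in (3.5,5,7):
      for tm in (25,30,35,40,45,50,55):
        p=search(tm,cl)
        if p:
            print(cl,tm,len(p),[tuple(map(float,k))+(round(float(clear(*k)),1),) for k in p[::4]]);break
E
timeout 300 python3 plan.py; python3 -c "
from h import *
print(np.round(vision.camera_model('wrist')['T_tool_cam'],3).tolist(),ctrl.read_state()['time'])"
```

```text
3.5 25 48 [(0.0, 10.0, 0.0, 4.0), (0.0, 18.0, 0.0, 10.0), (0.0, 26.0, 0.0, 10.0), (2.0, 34.0, 5.0, 8.2), (4.0, 42.0, 15.0, 7.9), (8.0, 50.0, 25.0, 8.1), (14.0, 58.0, 25.0, 4.1), (22.0, 62.0, 25.0, 4.0), (30.0, 64.0, 25.0, 3.7), (38.0, 68.0, 25.0, 3.9), (46.0, 76.0, 25.0, 7.7), (50.0, 84.0, 25.0, 13.3)]
5 30 43 [(0.0, 10.0, 0.0, 4.0), (0.0, 18.0, 0.0, 10.0), (0.0, 26.0, 0.0, 10.0), (2.0, 34.0, 5.0, 8.2), (4.0, 42.0, 15.0, 7.9), (8.0, 50.0, 25.0, 8.1), (20.0, 58.0, 30.0, 7.6), (28.0, 64.0, 30.0, 8.8), (36.0, 70.0, 30.0, 7.8), (44.0, 78.0, 30.0, 6.9), (52.0, 86.0, 30.0, 14.7)]
[[-0.001, -0.972, -0.233, 0.067], [1.0, -0.001, -0.001, 0.001], [0.001, -0.233, 0.972, -0.172], [0.0, 0.0, 0.0, 1.0]] 1.1
```

Request:
send_rows --targets '[{"travel":[0,0,-1],"delta_rot":[0,0,0.424],"gripper":1},{"travel":[0,0,-1],"delta_rot":[0,0,0.424],"gripper":1},{"travel":[0,0,-1],"delta_rot":[0,0,0.424],"gripper":1},{"travel":[0,0,-1],"delta_rot":[0,0,0.424],"gripper":1}]'

```text
time: 1.5
tcp_pos: [0.1797, -0.52, 0.3143]
ee_rot: [3.14, -0.001, 0.001]
contact_force: [0.3, -0.0, -1.3]
grip_width: 0.0942
gripper_force: 0.0
```

Request:
send_rows --targets '[{"travel":[0.45,-0.98,0],"delta_rot":[0,0,0],"gripper":1},{"travel":[0.45,-0.98,0],"delta_rot":[0,0,0],"gripper":1},{"travel":[0.45,-0.98,0],"delta_rot":[0,0,0],"gripper":1}]'

```text
time: 1.8
tcp_pos: [0.2259, -0.4185, 0.3127]
ee_rot: [-3.14, -0.006, 0.0]
contact_force: [-0.9, -0.6, 0.1]
grip_width: 0.0938
gripper_force: 0.0
```

Request:
send_rows --targets '[{"travel":[0.45,-0.98,0],"delta_rot":[0,0,0],"gripper":1},{"travel":[0.45,-0.98,0],"delta_rot":[0,0,0],"gripper":1},{"travel":[0.45,-0.98,0],"delta_rot":[0,0,0],"gripper":1}]'

```text
time: 2.1
tcp_pos: [0.2707, -0.321, 0.313]
ee_rot: [-3.141, -0.006, 0.0]
contact_force: [-0.2, -0.2, -0.5]
grip_width: 0.0944
gripper_force: 0.0
```

Request:
send_rows --targets '[{"travel":[0.45,-0.98,0],"delta_rot":[0,0,0],"gripper":1},{"travel":[0.45,-0.98,0],"delta_rot":[0,0,0],"gripper":1},{"travel":[0.45,-0.98,0],"delta_rot":[0,0,0],"gripper":1}]'

```text
time: 2.4
tcp_pos: [0.3158, -0.2233, 0.313]
ee_rot: [-3.141, -0.007, 0.0]
contact_force: [-0.1, -0.7, 0.1]
grip_width: 0.094
gripper_force: 0.0
```

Request:
send_rows --targets '[{"travel":[0.45,-0.98,0],"delta_rot":[0,0,0],"gripper":1},{"travel":[0.45,-0.98,0],"delta_rot":[0,0,0],"gripper":1},{"travel":[0.45,-0.98,0],"delta_rot":[0,0,0],"gripper":1}]'

```text
time: 2.7
tcp_pos: [0.3609, -0.1254, 0.3129]
ee_rot: [-3.141, -0.007, 0.001]
contact_force: [0.4, -0.4, -0.1]
grip_width: 0.094
gripper_force: 0.0
```

Request:
send_rows --targets '[{"travel":[0.45,-0.98,0],"delta_rot":[0,0,0],"gripper":1},{"travel":[0.45,-0.98,0],"delta_rot":[0,0,0],"gripper":1},{"travel":[0.45,-0.98,0],"delta_rot":[0,0,0],"gripper":1}]'

```text
time: 3.0
tcp_pos: [0.406, -0.0277, 0.3126]
ee_rot: [-3.141, -0.006, 0.002]
contact_force: [-0.1, -1.1, 0.2]
grip_width: 0.0936
gripper_force: 0.0
```

Request:
send_rows --targets '[{"travel":[0.45,-0.98,0],"delta_rot":[0,0,0],"gripper":1},{"travel":[0.45,-0.98,0],"delta_rot":[0,0,0],"gripper":1},{"travel":[0.45,-0.98,0],"delta_rot":[0,0,0],"gripper":1}]'

```text
time: 3.3
tcp_pos: [0.4511, 0.0698, 0.3123]
ee_rot: [3.142, 0.004, -0.003]
contact_force: [-0.3, -0.1, 0.1]
grip_width: 0.0935
gripper_force: 0.0
```

Request:
send_rows --targets '[{"travel":[0.45,-0.98,0],"delta_rot":[0,0,0],"gripper":1},{"travel":[0.45,-0.98,0],"delta_rot":[0,0,0],"gripper":1},{"travel":[0.45,-0.98,0],"delta_rot":[0,0,0],"gripper":1}]'

```text
time: 3.6
tcp_pos: [0.4963, 0.1674, 0.3119]
ee_rot: [3.141, 0.003, -0.003]
contact_force: [0.2, -0.9, 0.4]
grip_width: 0.0939
gripper_force: 0.0
```

Request:
send_rows --targets '[{"travel":[0.45,-0.98,0.3],"delta_rot":[0,0,0],"gripper":1},{"travel":[0.45,-0.98,0.3],"delta_rot":[0,0,0],"gripper":1},{"travel":[0.45,-0.98,0.3],"delta_rot":[0,0,0],"gripper":1},{"travel":[0.45,-0.98,0.3],"delta_rot":[0,0,0],"gripper":1},{"travel":[0.45,-0.98,0.3],"delta_rot":[0,0,0],"gripper":1}]'

```text
time: 4.1
tcp_pos: [0.5402, 0.262, 0.2837]
ee_rot: [3.141, -0.002, 0.0]
contact_force: [-0.5, -0.5, -0.1]
grip_width: 0.0942
gripper_force: 0.0
```

```bash
python3 - <<'E'
from h import *
s=ctrl.read_state();print(s["tcp_pos"],s["ee_rot"],s["qpos"])
C=cam("wrist");np.save("Cw1.npy",np.array([C[0],C[1],C[2]]));np.save("Tw1.npy",C[3])
im=vision.read_camera("wrist");cv2.imwrite("pics/w1.png",im)
for l in ["tab_plate","plate_bin"]:
    for o in vision.outline_of(l,"wrist")[:3]: print(l,round(o["confidence"],2),np.round(o["box"]).tolist(),cv2.boxPoints(cv2.minAreaRect(np.argwhere(o["mask"])[:,::-1].astype(np.float32))).round(0).tolist())
b=lambda x,y,z:proj(C,(0.534+x,0.264+y,z)).round(0).tolist()
print("expected rim/tab",b(.081,.016,.081),b(.081,-.016,.081),b(-.081,.016,.081),b(-.081,-.016,.081),b(.047,0,.126))
E
```

```text
[0.54022076 0.26204207 0.28373253] [ 3.14120681e+00 -1.86793224e-03  1.77852916e-04] [ 3.90808106e-01  3.74997001e-01  1.26006415e+00 -4.00168251e-04
  1.50657382e+00  1.96281943e+00]
tab_plate 0.89 [133.0, 362.0, 226.0, 400.0] [[135.0, 399.0], [136.0, 360.0], [225.0, 361.0], [224.0, 401.0]]
tab_plate 0.65 [142.0, 155.0, 222.0, 174.0] [[138.0, 166.0], [222.0, 158.0], [223.0, 172.0], [140.0, 180.0]]
plate_bin 0.8 [248.0, 107.0, 310.0, 268.0] [[245.0, 266.0], [247.0, 108.0], [307.0, 109.0], [305.0, 267.0]]
expected rim/tab [260.0, 115.0] [292.0, 115.0] [262.0, 263.0] [291.0, 263.0] [276.0, 152.0]
```

View pics/w1.png

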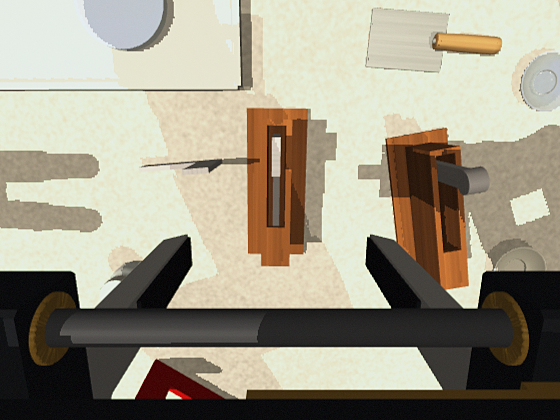

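The wrist view shows the tab plate in its bin at about (277, 157), bin box columns 261–292 and rows 107–265, matching the predicted positions. The knob plate is to the right at about (460, 175). I'll segment the tab's grey pixels.

```bash
python3 - <<'E'
from h import *
k=np.load("Cw1.npy");C=(*k,np.load("Tw1.npy"))
im=cv2.imread("pics/w1.png");hsv=cv2.cvtColor(im,cv2.COLOR_BGR2HSV)
m=np.zeros(im.shape[:2],np.uint8);m[120:235,262:295]=1
g=((hsv[...,1]<60)&(hsv[...,2]>60)&(m>0))
for v in range(126,232,6):
    c=np.where(g[v])[0]; print(v,(c.min(),c.max(),int(im[v,c].mean())) if len(c) else None,end=' ')
c=im[95:275,235:320];cv2.imwrite("pics/w1c.png",cv2.resize(c,None,fx=3.3,fy=3.3,interpolation=cv2.INTER_CUBIC))
for u,v in((272,136),(282,136),(272,178),(282,178)):print(u,v,ray(C,u,v,.126).round(4))
for u in(261,292):print(ray(C,u,180,.081).round(4))
for v in(107,265):print(ray(C,277,v,.081).round(4))
E
```

```text
126 None 132 None 138 (np.int64(272), np.int64(280), 225) 144 (np.int64(272), np.int64(280), 207) 150 (np.int64(272), np.int64(280), 199) 156 (np.int64(272), np.int64(279), 199) 162 (np.int64(272), np.int64(279), 200) 168 (np.int64(272), np.int64(279), 203) 174 (np.int64(272), np.int64(279), 198) 180 (np.int64(273), np.int64(278), 101) 186 (np.int64(273), np.int64(278), 103) 192 (np.int64(273), np.int64(278), 102) 198 (np.int64(273), np.int64(278), 102) 204 (np.int64(273), np.int64(278), 101) 210 (np.int64(273), np.int64(278), 103) 216 (np.int64(273), np.int64(278), 101) 222 (np.int64(273), np.int64(278), 102) 228 None 272 136 [0.5957 0.2675 0.126 ]
282 136 [0.5956 0.2583 0.126 ]
272 178 [0.5568 0.2677 0.126 ]
282 178 [0.5568 0.2583 0.126 ]
[0.5477 0.2803 0.081 ]
[0.5477 0.2471 0.081 ]
[0.6231 0.263  0.081 ]
[0.4501 0.2634 0.081 ]
```

View pics/w1c.png

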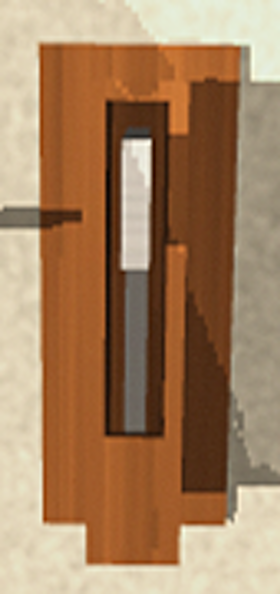

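Tab centre is at (0.5766, 0.2635), and the bin mouth centre gives bin x of about 0.527. The plate is centred in y with yaw near 0. I'll descend with the jaws partly closed.

Request:
send_rows --targets '[{"travel":[0.36,-0.015,0.4],"delta_rot":[0,0,0],"gripper":0.4},{"travel":[0.36,-0.015,0.8],"delta_rot":[0,0,0],"gripper":0.4},{"travel":[0.36,-0.015,0.9],"delta_rot":[0,0,0],"gripper":0.4},{"travel":[0.36,-0.015,0.9],"delta_rot":[0,0,0],"gripper":0.4},{"travel":[0.36,-0.015,0.9],"delta_rot":[0,0,0],"gripper":0.4},{"travel":[0.36,-0.015,0.9],"delta_rot":[0,0,0],"gripper":0.4}]'

```text
time: 4.85
tcp_pos: [0.5763, 0.2659, 0.1963]
ee_rot: [-3.14, 0.0, -0.006]
contact_force: [0.2, 0.1, 0.0]
grip_width: 0.0493
gripper_force: 0.0
```

```bash
python3 - <<'E'
from h import *
C=cam("wrist");im=vision.read_camera("wrist");cv2.imwrite("pics/w2.png",im)
s=ctrl.read_state();print(s["tcp_pos"],s["ee_rot"],s["grip_width"])
for o in vision.outline_of("tab_plate","wrist")[:3]: print(round(o["confidence"],2),np.round(o["box"]).tolist())
for x in(.558,.595):
  for y in(.2675,.2595):print(proj(C,(x,y,.126)).round(0).tolist())
hsv=cv2.cvtColor(im,cv2.COLOR_BGR2HSV)
for v in range(100,260,12):
    c=np.where((hsv[v,255:300,1]<60)&(hsv[v,255:300,2]>60))[0]+255; print(v,(c.min(),c.max(),int(im[v,c].mean())) if len(c) else None)
E
```

```text
[0.57623879 0.26584247 0.19583047] [-3.14035559e+00  1.16797335e-04 -4.86646838e-03] 0.04518452179163482
0.96 [114.0, 199.0, 212.0, 238.0]
0.86 [275.0, 171.0, 288.0, 294.0]
[276.0, 245.0]
[287.0, 245.0]
[276.0, 195.0]
[287.0, 195.0]
100 (np.int64(255), np.int64(299), 223)
112 (np.int64(255), np.int64(299), 229)
124 (np.int64(255), np.int64(299), 230)
136 (np.int64(255), np.int64(299), 225)
148 None
160 None
172 None
184 (np.int64(277), np.int64(285), 70)
196 (np.int64(276), np.int64(286), 222)
208 (np.int64(276), np.int64(286), 183)
220 (np.int64(276), np.int64(285), 193)
232 (np.int64(275), np.int64(285), 214)
244 (np.int64(276), np.int64(285), 159)
256 (np.int64(276), np.int64(282), 112)
```

View pics/w2.png

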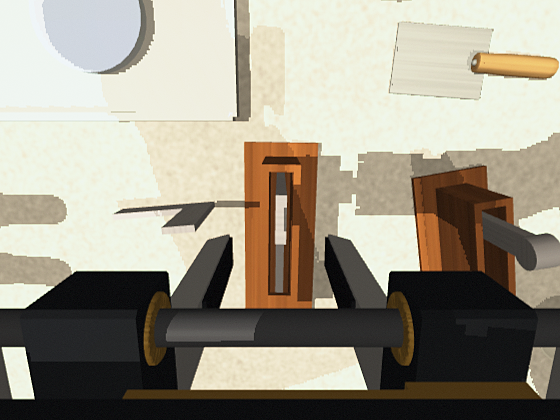

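The view agrees with the prediction: the tab is at columns 276–286, rows 195–245, centred between the fingers. I'll go down and grip.

Request:
send_rows --targets '[{"travel":[0,0.02,0.4],"delta_rot":[0,0,0],"gripper":0.4},{"travel":[0,0.02,0.7],"delta_rot":[0,0,0],"gripper":0.4},{"travel":[0,0.02,0.97],"delta_rot":[0,0,0],"gripper":0.4},{"travel":[0,0.02,0.97],"delta_rot":[0,0,0],"gripper":0.4},{"travel":[0,0.02,0.97],"delta_rot":[0,0,0],"gripper":0.4}]'

```text
time: 5.45
tcp_pos: [0.5762, 0.2638, 0.0978]
ee_rot: [-3.141, 0.0, -0.002]
contact_force: [0.1, -0.3, 1.2]
grip_width: 0.0376
gripper_force: 0.0
```

Request:
send_rows --targets '[{"travel":[0,0,0],"delta_rot":[0,0,0],"gripper":0},{"travel":[0,0,0],"delta_rot":[0,0,0],"gripper":0},{"travel":[0,0,0],"delta_rot":[0,0,0],"gripper":0},{"travel":[0,0,0],"delta_rot":[0,0,0],"gripper":0},{"travel":[0,0,0],"delta_rot":[0,0,0],"gripper":0},{"travel":[0,0,0],"delta_rot":[0,0,0],"gripper":0},{"travel":[0,0,0],"delta_rot":[0,0,0],"gripper":0},{"travel":[0,0,0],"delta_rot":[0,0,0],"gripper":0}]'

```text
time: 6.25
tcp_pos: [0.576, 0.2637, 0.097]
ee_rot: [-3.141, 0.0, -0.001]
contact_force: [-1.2, -0.2, 5.7]
grip_width: 0.0079
gripper_force: 30.0
```

```bash
python3 - <<'E'
import numpy as np
from plan import clear
W=np.array([(2.5,6,0),(1,16,0),(1,26,0),(2,34,7),(4,42,15),(8,50,23),(14,55,30),(20,59,30),(28,65,30),(36,71,30),(44,79,30),(50,88,30),(50,100,30)],float)
def sh(w):
    t=np.radians(w[2]);c,s=np.cos(t),np.sin(t);a=np.array([46.5,91]);return w[:2]-W[0,:2]+np.array([[c,-s],[s,c]])@a-a
for i,w in enumerate(W):
    m=min(clear(*(W[i-1]+(w-W[i-1])*k)) for k in np.linspace(0,1,6)) if i else 0
    d=sh(w);print(w,round(m,1),"x %.3f z %.3f rot %.3f"%(d[0]/100,-d[1]/100,w[2]/45))
E
```

```text
[2.5 6.  0. ] 0 x 0.000 z -0.000 rot 0.000
[ 1. 16.  0.] 0.0 x -0.015 z -0.100 rot 0.000
[ 1. 26.  0.] 9.0 x -0.015 z -0.200 rot 0.000
[ 2. 34.  7.] 8.5 x -0.119 z -0.330 rot 0.156
[ 4. 42. 15.] 7.9 x -0.236 z -0.449 rot 0.333
[ 8. 50. 23.] 7.2 x -0.338 z -0.549 rot 0.511
[14. 55. 30.] 5.8 x -0.402 z -0.601 rot 0.667
[20. 59. 30.] 8.0 x -0.342 z -0.641 rot 0.667
[28. 65. 30.] 8.2 x -0.262 z -0.701 rot 0.667
[36. 71. 30.] 7.0 x -0.182 z -0.761 rot 0.667
[44. 79. 30.] 5.3 x -0.102 z -0.841 rot 0.667
[50. 88. 30.] 6.8 x -0.042 z -0.931 rot 0.667
[ 50. 100.  30.] 12.9 x -0.042 z -1.051 rot 0.667
```

Request:
send_rows --targets '[{"travel":[-0.01,0,-0.1],"delta_rot":[0,0,0],"gripper":0},{"travel":[-0.015,0,-0.2],"delta_rot":[0,0,0],"gripper":0},{"travel":[-0.067,0,-0.265],"delta_rot":[0,0.08,0],"gripper":0},{"travel":[-0.119,0,-0.33],"delta_rot":[0,0.156,0],"gripper":0},{"travel":[-0.178,0,-0.39],"delta_rot":[0,0.245,0],"gripper":0},{"travel":[-0.236,0,-0.449],"delta_rot":[0,0.333,0],"gripper":0},{"travel":[-0.29,0,-0.5],"delta_rot":[0,0.422,0],"gripper":0},{"travel":[-0.338,0,-0.549],"delta_rot":[0,0.511,0],"gripper":0},{"travel":[-0.37,0,-0.577],"delta_rot":[0,0.59,0],"gripper":0},{"travel":[-0.402,0,-0.601],"delta_rot":[0,0.667,0],"gripper":0},{"travel":[-0.402,0,-0.601],"delta_rot":[0,0.667,0],"gripper":0},{"travel":[-0.402,0,-0.601],"delta_rot":[0,0.667,0],"gripper":0}]'

```text
time: 7.45
tcp_pos: [0.5358, 0.2637, 0.1572]
ee_rot: [-3.035, 0.0, -0.812]
contact_force: [-0.2, 0.7, -0.0]
grip_width: 0.0076
gripper_force: 30.0
```

```bash
python3 - <<'E'
from h import *
im=vision.read_camera("side");s=ctrl.read_state();print(s["tcp_pos"],s["contact_force"],s["gripper_force"],s["qpos"].round(2) if hasattr(s["qpos"],"round") else s["qpos"])
cv2.imwrite("pics/s1.png",cv2.resize(im[120:320,60:320],None,fx=3,fy=3))
A=R.from_rotvec(s["ee_rot"]).as_matrix();print(A.round(3))
for d in [(6,4),(14,10),(22,16),(30,24),(36,33),(36,45),(36,75)]:
    print((A.T@np.array([d[0],0,d[1]])/100).round(3))
E
```

```text
[0.53606819 0.2636596  0.15713116] [ 0.97634961 -0.30617864 -0.88910983] 29.992354810237885 [ 0.5   0.25  1.81 -0.41  0.65  2.34]
[[ 0.866 -0.001  0.5  ]
 [-0.001 -1.    -0.   ]
 [ 0.5   -0.    -0.866]]
[ 0.072 -0.    -0.005]
[ 0.171 -0.    -0.017]
[ 0.271 -0.    -0.029]
[ 0.38  -0.    -0.058]
[ 0.477 -0.    -0.106]
[ 0.537 -0.    -0.21 ]
[ 0.687 -0.    -0.47 ]
```

View pics/s1.png

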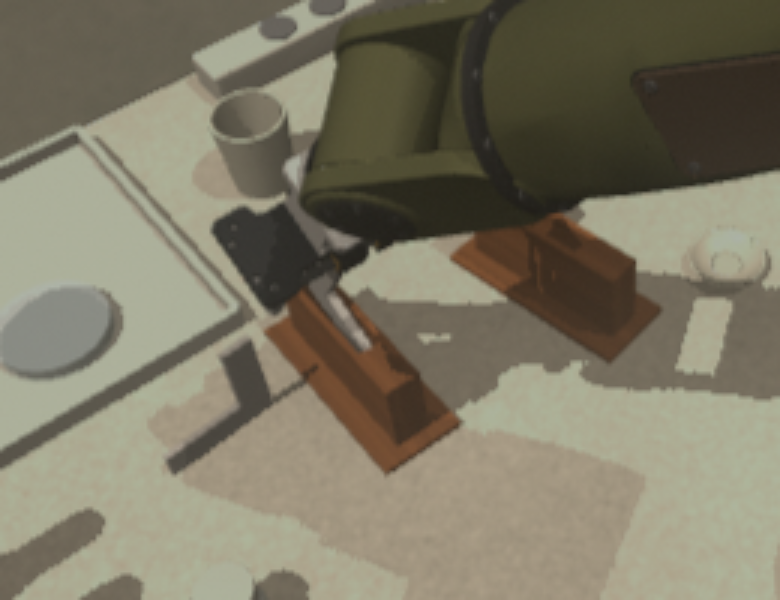

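The plate is tilted about 30°, still gripped, with no contact force. I'll continue out along the planned path.

Request:
send_rows --targets '[{"travel":[0.035,0,-0.002],"delta_rot":[0,0,0],"gripper":0},{"travel":[0.072,0,-0.005],"delta_rot":[0,0,0],"gripper":0},{"travel":[0.12,0,-0.011],"delta_rot":[0,0,0],"gripper":0},{"travel":[0.171,0,-0.017],"delta_rot":[0,0,0],"gripper":0},{"travel":[0.221,0,-0.023],"delta_rot":[0,0,0],"gripper":0},{"travel":[0.271,0,-0.029],"delta_rot":[0,0,0],"gripper":0},{"travel":[0.326,0,-0.044],"delta_rot":[0,0,0],"gripper":0},{"travel":[0.38,0,-0.058],"delta_rot":[0,0,0],"gripper":0},{"travel":[0.477,0,-0.106],"delta_rot":[0,0,0],"gripper":0},{"travel":[0.537,0,-0.21],"delta_rot":[0,0,0],"gripper":0},{"travel":[0.687,0,-0.47],"delta_rot":[0,0,0],"gripper":0},{"travel":[0.687,0,-0.47],"delta_rot":[0,0,0],"gripper":0}]'

```text
time: 8.7
tcp_pos: [0.5728, 0.2642, 0.2368]
ee_rot: [-3.029, 0.001, -0.822]
contact_force: [0.5, 0.2, -1.0]
grip_width: 0.0085
gripper_force: 30.0
```

```bash
python3 - <<'E'
from h import *
im=vision.read_camera("side");s=ctrl.read_state();print(s["tcp_pos"],s["contact_force"],s["gripper_force"],s["grip_width"],s["qpos"])
cv2.imwrite("pics/s2.png",cv2.resize(im[120:320,60:320],None,fx=3,fy=3))
A=R.from_rotvec(s["ee_rot"]).as_matrix()
print((A.T@np.array([-.2,0,.8])).round(3))
E
```

```text
[0.57221998 0.26392468 0.23439545] [-0.04051517  0.24878949 -0.83517268] 29.99231457710266 0.007612738964934883 [ 0.46817376  0.23027201  1.6442367  -0.3161951   0.81254832  2.20499703]
[ 0.23  -0.001 -0.792]
```

View pics/s2.png

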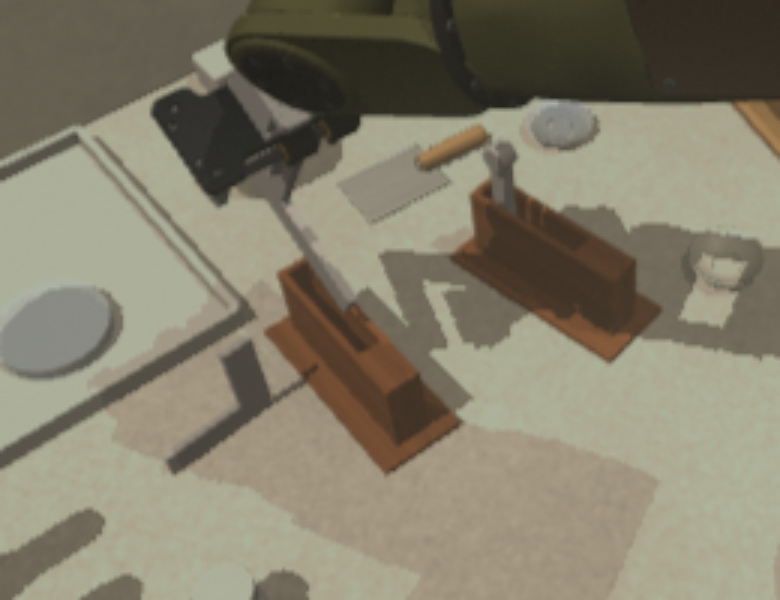

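The plate is out and hanging clear above the bin, still gripped. The bin and knob plate are undisturbed. I'll raise, level and carry it toward the stand.

Request:
send_rows --targets '[{"travel":[0.115,0,-0.4],"delta_rot":[0,0,0],"gripper":0},{"travel":[0.23,0,-0.79],"delta_rot":[0,0,0],"gripper":0},{"travel":[0.23,0,-0.79],"delta_rot":[0,-0.17,0],"gripper":0},{"travel":[0.23,0,-0.79],"delta_rot":[0,-0.34,0],"gripper":0},{"travel":[0.23,0,-0.79],"delta_rot":[0,-0.51,0],"gripper":0},{"travel":[0.23,0,-0.79],"delta_rot":[0,-0.667,0],"gripper":0},{"travel":[0.23,0,-0.79],"delta_rot":[0,-0.667,0],"gripper":0}]'

```text
time: 9.45
tcp_pos: [0.5531, 0.263, 0.3096]
ee_rot: [3.141, -0.002, -0.009]
contact_force: [0.4, 0.8, -1.7]
grip_width: 0.0082
gripper_force: 30.0
```

Request:
send_rows --targets '[{"travel":[0,0.3,0],"delta_rot":[0,0,0],"gripper":0},{"travel":[0,0.6,0],"delta_rot":[0,0,0],"gripper":0},{"travel":[0,0.9,0],"delta_rot":[0,0,0],"gripper":0}]'

```text
time: 9.75
tcp_pos: [0.5516, 0.1728, 0.3111]
ee_rot: [3.141, 0.001, 0.003]
contact_force: [0.6, -0.5, -0.9]
grip_width: 0.0078
gripper_force: 30.0
```

Request:
send_rows --targets '[{"travel":[0,0.3,0],"delta_rot":[0,0,0],"gripper":0},{"travel":[0,0.6,0],"delta_rot":[0,0,0],"gripper":0},{"travel":[0,0.9,0],"delta_rot":[0,0,0],"gripper":0}]'

```text
time: 10.05
tcp_pos: [0.5515, 0.0826, 0.3113]
ee_rot: [3.141, 0.0, 0.003]
contact_force: [0.1, -0.5, -0.3]
grip_width: 0.008
gripper_force: 30.0
```

Request:
send_rows --targets '[{"travel":[0,0.3,0],"delta_rot":[0,0,0],"gripper":0},{"travel":[0,0.6,0],"delta_rot":[0,0,0],"gripper":0},{"travel":[0,0.9,0],"delta_rot":[0,0,0],"gripper":0}]'

```text
time: 10.35
tcp_pos: [0.5515, -0.0074, 0.3113]
ee_rot: [3.14, 0.0, 0.003]
contact_force: [-0.3, 0.4, 0.2]
grip_width: 0.008
gripper_force: 30.0
```

Request:
send_rows --targets '[{"travel":[0,0.3,0],"delta_rot":[0,0,0],"gripper":0},{"travel":[0,0.6,0],"delta_rot":[0,0,0],"gripper":0},{"travel":[0,0.9,0],"delta_rot":[0,0,0],"gripper":0}]'

```text
time: 10.65
tcp_pos: [0.5515, -0.0973, 0.3114]
ee_rot: [3.14, 0.0, 0.003]
contact_force: [-0.6, 0.9, -0.7]
grip_width: 0.0079
gripper_force: 30.0
```

Request:
send_rows --targets '[{"travel":[0,0.3,0],"delta_rot":[0,0,0.14],"gripper":0},{"travel":[0,0.6,0],"delta_rot":[0,0,0.296],"gripper":0},{"travel":[0,0.7,0],"delta_rot":[0,0,0.296],"gripper":0},{"travel":[0,0.7,0],"delta_rot":[0,0,0.296],"gripper":0},{"travel":[0,0.7,0],"delta_rot":[0,0,0.296],"gripper":0}]'

```text
time: 11.15
tcp_pos: [0.5519, -0.1655, 0.3115]
ee_rot: [3.121, -0.361, 0.001]
contact_force: [0.1, 0.3, -1.1]
grip_width: 0.0075
gripper_force: 30.0
```

```bash
python3 - <<'E'
from h import *
Ct=cam("top");q=[(421.2,138.5),(430.8,138.5),(415.4,211.2),(405.8,209.6)]
w=np.array([ray(Ct,*p,.053) for p in q]);print("slot from top",w[:,:2].round(4).tolist(),w.mean(0).round(4))
C=cam("wrist");im=vision.read_camera("wrist");s=ctrl.read_state();print(s["tcp_pos"],s["ee_rot"],s["grip_width"])
np.save("Tw3.npy",C[3])
cv2.imwrite("pics/w3.png",im)
for o in vision.outline_of("stand","wrist")[:2]: print(round(o["confidence"],2),cv2.boxPoints(cv2.minAreaRect(np.argwhere(o["mask"])[:,::-1].astype(np.float32))).round(0).tolist())
print("held plate exp",[proj(C,C[3][:3,3]*0+np.array(s["tcp_pos"])+R.from_rotvec(s["ee_rot"]).apply(p)).round(0).tolist() for p in [(-.1115,.004,.059),(-.1115,-.004,.059),(-.0175,.004,.059),(-.0175,-.004,.059)]])
E
```

```text
slot from top [[0.5726, -0.2624], [0.5733, -0.2835], [0.4137, -0.2498], [0.4166, -0.229]] [ 0.494  -0.2562  0.053 ]
[ 0.55199352 -0.16521752  0.31159474] [ 3.12068543e+00 -3.60544317e-01  9.31753200e-04] 0.00789224968977408
0.68 [[313.0, 271.0], [315.0, 121.0], [391.0, 122.0], [389.0, 273.0]]
held plate exp [[283.0, 367.0], [273.0, 367.0], [284.0, 249.0], [272.0, 249.0]]
```

View pics/w3.png

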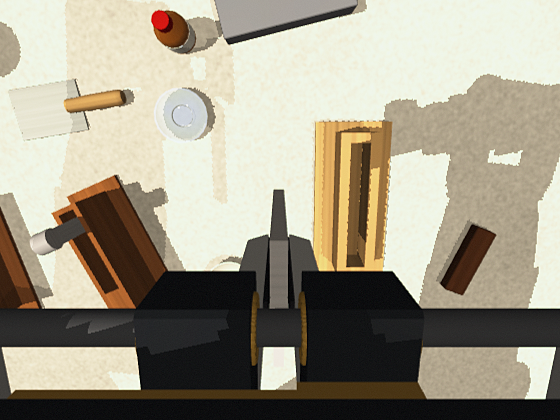

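The stand is to the right at columns 313–391, with the slot about columns 348–371, rows 142–267, nearly parallel to the held plate. I'll compute the slot pose and check the plate for slip.

```bash
python3 - <<'E'
from h import *
C=cam("wrist");s=ctrl.read_state();A=R.from_rotvec(s["ee_rot"]).as_matrix();p0=np.array(s["tcp_pos"]);print(p0,s["time"])
im=cv2.imread("pics/w3.png");V=cv2.cvtColor(im,cv2.COLOR_BGR2GRAY)
for v in(150,180,210,240,260):print(v,V[v,335:390:1].tolist() if v in(180,240) else "")
print("col360",V[132:150,360].tolist(),V[260:275,355].tolist())
print("plate front bottom/top exp",proj(C,p0+A@[.0185,0,.091]).round(0),proj(C,p0+A@[.0185,0,-.029]).round(0))
g=V[180:250:10,262:296];print([ (int(np.argmax(np.abs(np.diff(r.astype(int)))>40)+262)) for r in g])
E
```

```text
[ 0.55202577 -0.16515621  0.31161702] 11.25
150 
180 [87, 97, 95, 82, 111, 222, 209, 208, 208, 205, 207, 208, 210, 211, 183, 84, 96, 95, 96, 95, 93, 91, 86, 89, 90, 73, 40, 48, 53, 51, 50, 49, 42, 53, 115, 148, 218, 210, 208, 207, 208, 208, 211, 209, 120, 121, 116, 114, 122, 122, 122, 119, 128, 190, 172]
210 
240 [98, 87, 112, 218, 207, 204, 203, 203, 204, 204, 207, 207, 130, 92, 92, 92, 97, 93, 89, 84, 86, 87, 91, 87, 90, 94, 101, 100, 101, 62, 49, 146, 215, 205, 202, 202, 203, 204, 205, 204, 158, 109, 116, 112, 118, 121, 121, 147, 223, 200, 181, 249, 242, 241, 242]
260 
col360 [135, 206, 213, 210, 209, 207, 208, 209, 211, 220, 182, 86, 82, 83, 85, 86, 86, 86] [59, 61, 60, 60, 60, 53, 68, 179, 217, 216, 183, 67, 0, 11, 13]
plate front bottom/top exp [278. 189.] [278. 241.]
[262, 272, 272, 271, 270, 269, 267]
```

```bash
python3 - <<'E'
from h import *
C=cam("wrist");s=ctrl.read_state();A=R.from_rotvec(s["ee_rot"]).as_matrix();p0=np.array(s["tcp_pos"])
a,b=ray(C,359.9,180.5,.053),ray(C,356.9,240.5,.053);d=(a-b)/np.linalg.norm(a-b)
e=[ray(C,u,v,.053) for u,v in((361.5,143),(355.6,267.2))]
print("yaw",np.degrees(np.arctan2(d[1],d[0])),"tool yaw",np.degrees(np.arctan2(A[1,0],A[0,0])),"ends",np.round(e,4).tolist(),"len",np.linalg.norm(e[0]-e[1]))
c=(e[0]+e[1])/2;t=c+.0465*d;print("centre",c.round(4),"tcp target",t.round(4),"tool shift",(A.T@(t-p0)/.1).round(3))
E
```

```text
yaw -12.973928747295428 tool yaw -13.184085650903064 ends [[0.5715, -0.2726, 0.053], [0.4154, -0.237, 0.053]] len 0.1601220606392105
centre [ 0.4935 -0.2548  0.053 ] tcp target [ 0.5388 -0.2653  0.053 ] tool shift [0.098 1.005 2.586]
```

The slot centre (0.4935, -0.2548) agrees with the top view, and the plate hasn't slipped. I'll move over the slot and go down.

Request:
send_rows --targets '[{"travel":[0.05,0.4,0],"delta_rot":[0,0,0],"gripper":0},{"travel":[0.1,0.8,0],"delta_rot":[0,0,0],"gripper":0},{"travel":[0.1,1,0],"delta_rot":[0,0,0],"gripper":0},{"travel":[0.1,1,0],"delta_rot":[0,0,0],"gripper":0},{"travel":[0.1,1,0.4],"delta_rot":[0,0,0],"gripper":0},{"travel":[0.1,1,0.8],"delta_rot":[0,0,0],"gripper":0},{"travel":[0.1,1,1],"delta_rot":[0,0,0],"gripper":0},{"travel":[0.1,1,1],"delta_rot":[0,0,0],"gripper":0},{"travel":[0.1,1,1],"delta_rot":[0,0,0],"gripper":0}]'

```text
time: 12.15
tcp_pos: [0.5392, -0.2651, 0.2128]
ee_rot: [3.12, -0.362, 0.002]
contact_force: [0.7, 0.4, -0.0]
grip_width: 0.0076
gripper_force: 30.0
```

Request:
send_rows --targets '[{"travel":[0,0,0.25],"delta_rot":[0,0,0],"gripper":0},{"travel":[0,0,0.4],"delta_rot":[0,0,0],"gripper":0},{"travel":[0,0,0.5],"delta_rot":[0,0,0],"gripper":0},{"travel":[0,0,0.6],"delta_rot":[0,0,0],"gripper":0},{"travel":[0,0,0.6],"delta_rot":[0,0,0],"gripper":0},{"travel":[0,0,0.6],"delta_rot":[0,0,0],"gripper":0}]'

```text
time: 12.75
tcp_pos: [0.5389, -0.2661, 0.1523]
ee_rot: [3.12, -0.364, 0.001]
contact_force: [0.3, 0.9, -1.9]
grip_width: 0.0077
gripper_force: 30.0
```

```bash
python3 - <<'E'
from h import *
im=vision.read_camera("wrist");s=ctrl.read_state();print(s["tcp_pos"],s["contact_force"],s["time"])
im2=vision.read_camera("top")
cv2.imwrite("pics/w4.png",im)
E
```

```text
[ 0.53897242 -0.26616122  0.15248737] [ 0.59853326 -0.21747807 -0.79016893] 12.8
```

View pics/w4.png

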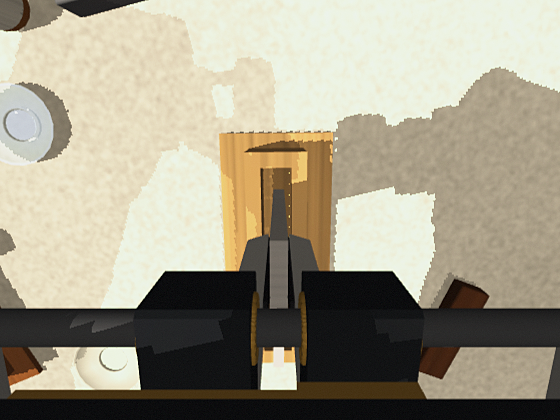

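The plate's lower front corner, at (278, 190), is centred in the slot (columns 261–292, far end at row 168). I'll go down gently.

Request:
send_rows --targets '[{"travel":[0,0,0.12],"delta_rot":[0,0,0],"gripper":0},{"travel":[0,0,0.24],"delta_rot":[0,0,0],"gripper":0},{"travel":[0,0,0.36],"delta_rot":[0,0,0],"gripper":0},{"travel":[0,0,0.44],"delta_rot":[0,0,0],"gripper":0},{"travel":[0,0,0.48],"delta_rot":[0,0,0],"gripper":0},{"travel":[0,0,0.5],"delta_rot":[0,0,0],"gripper":0},{"travel":[0,0,0.515],"delta_rot":[0,0,0],"gripper":0},{"travel":[0,0,0.53],"delta_rot":[0,0,0],"gripper":0},{"travel":[0,0,0.53],"delta_rot":[0,0,0],"gripper":0},{"travel":[0,0,0.53],"delta_rot":[0,0,0],"gripper":0}]'

```text
time: 13.85
tcp_pos: [0.5388, -0.2661, 0.099]
ee_rot: [3.12, -0.365, 0.001]
contact_force: [0.4, 0.0, 2.6]
grip_width: 0.0078
gripper_force: 30.0
```

Request:
send_rows --targets '[{"travel":[0,0,0],"delta_rot":[0,0,0],"gripper":0.3},{"travel":[0,0,0],"delta_rot":[0,0,0],"gripper":0.6},{"travel":[0,0,0],"delta_rot":[0,0,0],"gripper":1},{"travel":[0,0,0],"delta_rot":[0,0,0],"gripper":1},{"travel":[0,0,0],"delta_rot":[0,0,0],"gripper":1},{"travel":[0,0,0],"delta_rot":[0,0,0],"gripper":1},{"travel":[0,0,0],"delta_rot":[0,0,0],"gripper":1},{"travel":[0,0,0],"delta_rot":[0,0,0],"gripper":1}]'

```text
time: 14.65
tcp_pos: [0.5386, -0.266, 0.0985]
ee_rot: [-3.12, 0.365, 0.0]
contact_force: [-0.1, -0.2, 0.2]
grip_width: 0.0679
gripper_force: 0.0
```

Request:
send_rows --targets '[{"travel":[0,0,-0.15],"delta_rot":[0,0,0],"gripper":1},{"travel":[0,0,-0.3],"delta_rot":[0,0,0],"gripper":1},{"travel":[0,0,-0.6],"delta_rot":[0,0,0],"gripper":1},{"travel":[0,0,-1],"delta_rot":[0,0,0],"gripper":1},{"travel":[0,0,-1],"delta_rot":[0,0,0],"gripper":1},{"travel":[0,0,-1],"delta_rot":[0,0,0],"gripper":1}]'

```text
time: 15.25
tcp_pos: [0.5389, -0.2662, 0.2004]
ee_rot: [3.119, -0.365, 0.004]
contact_force: [0.0, -0.9, -0.8]
grip_width: 0.0941
gripper_force: 0.0
```

```bash
python3 - <<'E'
from h import *
C=cam("wrist");im=vision.read_camera("wrist");s=ctrl.read_state();print(s["tcp_pos"],s["contact_force"],s["grip_width"],s["time"])
im2=vision.read_camera("side")
cv2.imwrite("pics/f.png",np.hstack([im[80:400,130:430],cv2.resize(im2[80:300,120:380],(378,320))]))
A=R.from_rotvec(s["ee_rot"]).as_matrix();o=np.array([.5388,-.2661,.099])
print([proj(C,o+A@p).round(0).tolist() for p in [(.0185,0,-.029),(-.0175,0,-.029),(-.0175,0,.059),(-.1115,0,.059)]])
E
```

```text
[ 0.5385055  -0.26596738  0.19902682] [-0.36923481 -0.17118675 -0.08321246] 0.09404810201130624 15.3
[[278.0, 194.0], [278.0, 243.0], [278.0, 213.0], [278.0, 301.0]]
```

View pics/f.png

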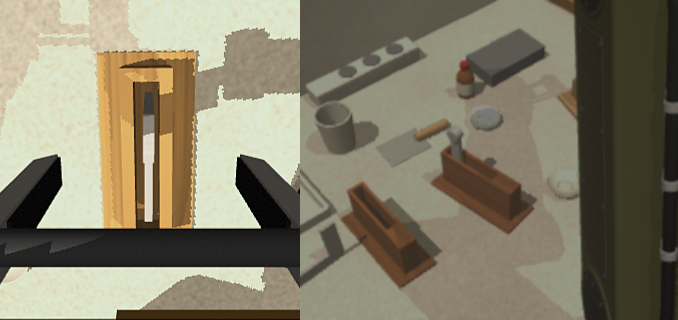

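The plate stands upright in the slot where predicted, with the tab top from about row 193 at column 278. The gripper is clear, the first bin is empty and the knob plate is undisturbed, so I'll hand in.

```bash
python3 -c "
from bench import ctrl
print(ctrl.close_job())"
```

```text
the job is handed in; nothing more can be done
None
```

I took the flat-tab plate out of its bin, stood it on its long edge fully down in the stand's slot and let go; the knob plate was left alone, and I handed the job in at about 15 s.

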